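# Fill the fruit crate at the gravity feeder

### The arm

A 6-joint arm with a two-finger parallel gripper is mounted at the origin on a cart in front of the work surface, level with it; the furniture and walls round the work are solid. World frame = base frame: x ahead of the robot, y to its left, z up, the work surface at z = 0. Lengths are in m, angles in degrees, forces in N, time in s.
With the tool pointing down it reaches from about 0.3 to 0.75 m from the base axis. Payload 8.5 kg.
Tool frame: the origin (TCP) lies midway between the tips of the shut fingers; the grasp point (between the pads) lies 19 mm behind it; z points along the fingers, y is the direction in which the jaws open and shut (so a half turn about z gives the same grasp; the last joint's range is limited). The gripper opens to 85 mm and grips with 20 to 120 N. Pads are 22 mm wide; open, the fingers measure 114 mm over their backs; the gripper's body (76 mm by 85 mm) begins 54 mm behind the grasp point. The pads swing forward as they close: fully open they stand 13 mm farther back than shut.
Start: joints at [-86.075, 21.807, 74.336, -0, 83.858, -12.336], TCP at [0.154, -0.528, 0.231] pointing down, gripper open.
Joint ranges: [-178.18, 178.18], [-50.72, 133.34], [12.68, 142.11], [-81.47, 261.47], [9.98, 163.14], [-165.26, 165.26]. Speed limits (degrees/s): [136.94, 136.94, 180, 180, 180, 180].

### API

Orientations are given as a 3x3 rotation matrix whose columns are the frame's x, y, z axes.
In Python, from rig import env, viewer, ticket gives the robot as it stands. The module is installed in compiled form; this text tells all that it offers.
- The arm moves only by the shell command python3 -m pendant 'ROWS' [FORCE]. ROWS is JSON, a list of rows, each a list of 3 entries, a list of its own where there are three numbers: the shift along the world's x, y, z in mm, then the turn about the world's z in rad, then the opening, from -1 (shut) to 1 (fully open). A call has 1 to 12 rows; each row shifts and turns the pose as measured when the row begins; what a row does not reach is not made up. A row lasts 1/8 s, in which the tool goes at most 62.5 mm and 10.7 degrees, less where a joint would pass 70% of its speed; a pose out of reach is approached as far as the arm can. A call with a gripper value outside its range is refused whole. The fingers move at their own pace and stop on an object; FORCE is the grip in N (left out, the last holds). Time passes only in rows, so rows that do not move let the fingers close. It gives the time, the measured TCP pose, the force and the opening at its end, in the units of the state.
- env.observe(): the state, without advancing time (a new reading comes with each control period).
- viewer.get_image(name): name is "scene" or "top"; returns (picture, depth): 400x640x3 uint8, red, green, blue; 400x640 float32, m along the optical axis (not along the pixel's ray), 0 where there is no reading.
- viewer.camera_params(name): a dict with "fx", "fy", "cx", "cy" (pixels), "rvec" (rotation vector, rad) and "tvec" (3), from world to camera coordinates, as OpenCV has them. Camera axes: x right, y down, z forward; pixel columns grow to the right and rows downward; lengths in m; the calibration is good to about 2 mm. A picture is of the moment at which its call begins. camera_params takes no time and is no camera call.
- ticket.close_job(): hands the job in, once; it reports no verdict.
The state is a dict: "time_s": time; "q": joint angles; "qvel": joint speeds; "joint_efforts": joint torques, N m; "position": TCP position; "tool_rot": TCP orientation; "ft_force": force on the tool from outside, world axes, zero at the start; "wrist_torque": the same for the moment, N m; "grip_width": finger opening in m.
Only numpy, scipy, OpenCV 4.12 (cv2) and the standard library are available. Lean on these libraries where they do the work, as an engineer would, in place of code of your own. Each camera call takes 0.05 s, during which the arm holds its last target. There are 200 camera calls.

### The job

Push the wooden crate along the roller track until it is fully home against the end stop, under the mouth of the fruit feeder. Then pull the feeder's spring-return gate out to the right by its upright black handle until the pointer stands on the line scored on the rail, and keep it there so that all three mandarins waiting in the chute roll into the crate: the program finishes while still holding the gate at the line by its handle, the mandarins lying still in the crate. Leave the mug, the teaspoon and the fork beside it where they are.

Things in the scene. Friction and masses are not known exactly. Their poses are not given: they have to be found in the camera images.
- station: fixed unit: roller track with a steel fruit feeder behind its right-hand end. Origin on the worktop under the crate's centre when the crate is home; y runs along the track to its open left end, x away from the robot, z up; yaw within 0.1 rad. Side rails at x = +-79 mm, tops z = 42, y = -105 to 270; roller tops z = 32; buffers of the end stop at y = -90, its top z = 70
- bay_home (a point): point fixed to the station, at (0, 0, 32) mm in its frame and with its axes: where the crate's origin is when the crate is fully home against the end stop
- mouth (a point): middle of the sill of the feeder's mouth, at (64, -30, 110) mm in the station's frame, with its axes. The mouth is 66 mm wide; front plate and gate lie at x = 52 to 68, y = -95 to 98, z = 93 to 199 mm of the station; behind it the chute, 68 mm wide, rises to z = 220 at x = 230
- crate: open wooden crate, 146 (x) x 180 (y) x 56 (z) mm, solid 8 mm end boards facing +-y, slatted long sides, floor 6 mm, about 0.3 kg. Origin at the centre of its underside; axes like the station's. It stands on the rollers between the rails (3 mm play each side), 80 to 135 mm left (+y) of home, rim 88 mm above the worktop; rolls with under 1 N
- gate_travel (a joint): travel of the gate in m: 0 = shut (as found; a spring returns it), growing as it is pulled to the station's -y (right). A steel plate with a 66 mm window: at 0.070 the pointer is at the line and the window squarely before the mouth; further out the window passes the mouth and it shuts again; end stop 0.092. Pull needed: 3.6 N shut, 7.8 N at the line (60 N/m)
- gate: the sprung gate, with an upright round black handle on its right-hand end, 17 mm thick, on a foot 24 mm wide and 6 mm high. Origin on the handle's axis under the foot, 112 mm above the worktop; the handle rises 85 mm above it; grip from above, 35 to 75 mm above it. A flat arm below z = 114 mm joins it to the plate on its left; 75 mm free on its left when shut. Axes like the station's
- gate_pointer (a point): tip of the small dark steel pointer fixed to the gate, at the front edge of the feeder's top rail, 195 mm above the worktop; moves with the gate
- open_mark (a point): the dark line scored across the feeder's top rail, at the rail's front edge 195 mm above the worktop, axes like the station's: the gate is at the line when the pointer has the same y as this point in the station's frame (gate_travel = 0.070)
- mandarin0_center (a point): centre of the front mandarin in the chute, an orange fruit about 49 x 50 x 44 mm, 46 g; at the start all three wait in a row behind the shut gate, about 145 to 185 mm above the worktop
- mandarin1_center (a point): centre of the middle mandarin in the chute, an orange fruit about 49 x 50 x 44 mm, 46 g; at the start all three wait in a row behind the shut gate, about 145 to 185 mm above the worktop
- mandarin2_center (a point): centre of the rear mandarin in the chute, an orange fruit about 49 x 50 x 44 mm, 46 g; at the start all three wait in a row behind the shut gate, about 145 to 185 mm above the worktop
- mug: white china mug with beige rings, 84 mm wide, 95 mm tall, standing behind the track: a bystander, to be left where it is; origin at the centre of its underside
- teaspoon: teaspoon, 132 mm long, lying at the front edge of the worktop, right of the track: a bystander, to be left where it is; origin at the centre of its underside
- fork: fork, 193 mm long, lying left of the track: a bystander, to be left where it is; origin at the centre of its underside
- mandarin0: the same mandarin as point mandarin0_center; origin at one pole of the fruit, 22 mm from its centre
- mandarin1: the same mandarin as point mandarin1_center; origin at one pole of the fruit, 22 mm from its centre
- mandarin2: the same mandarin as point mandarin2_center; origin at one pole of the fruit, 22 mm from its centre
There are look-alikes about, which are no part of the job. Leave any blue look-alike of the mandarin1 alone.

How it is judged:
By the outcome, as a careful person would: the job done as asked, in the order asked, and still so for the second after the job is handed in, while the arm keeps its last pose, push and grip.
It also fails if it takes over 58 s, if anything falls off the work surface, if the arm or the gripper's body presses on something with over 40 N, if the wrist force passes 120 N, or if a joint passes its speed limit or range.

## Working session

There is one attempt and no reset: what is moved stays moved. The work goes in short steps, Python scripts to look and compute and a shell command to move; the robot and the scene stay as the last step left them, time stands still between calls to the robot, and variables do not carry over. Pictures are saved under pics/ and viewed, about 8 in all and at most 12, crops included, and the job is handed in when it is done.

```bash
mkdir -p pics
cat > h.py <<'E'
import numpy as np, cv2
from rig import env, viewer, ticket
def cam(n):
    p=viewer.camera_params(n); R=cv2.Rodrigues(np.array(p['rvec'],float))[0]; t=np.array(p['tvec'],float).ravel()
    return p,R,t
def onplane(n,u,v,z):
    p,R,t=cam(n); d=R.T@np.array([(u-p['cx'])/p['fx'],(v-p['cy'])/p['fy'],1]); o=-R.T@t
    return o+d*(z-o[2])/d[2]
def cloud(n,dep):
    p,R,t=cam(n); v,u=np.mgrid[:dep.shape[0],:dep.shape[1]]
    c=np.stack([(u-p['cx'])/p['fx']*dep,(v-p['cy'])/p['fy']*dep,dep],-1)
    return (c-t)@R
def proj(n,P):
    p,R,t=cam(n); c=R@np.array(P)+t; return c[0]/c[2]*p['fx']+p['cx'],c[1]/c[2]*p['fy']+p['cy']
def save(n,f):
    a,d=viewer.get_image(n); cv2.imwrite(f'pics/{f}.png',a[:,:,::-1]); np.savez(f'{f}.npz',a=a,d=d); return a,d
E
python3 - <<'E'
from h import *
for n in('scene','top'):
    save(n,n+'0'); p,R,t=cam(n); print(n,p['fx'],-R.T@t,R[2])
s=env.observe(); print(s['time_s'],s['position'],s['tool_rot'],s['grip_width'])
E
```

```text
scene 367.18834302226946 [0.03068628 0.81409086 0.83241817] [ 0.54909587 -0.57384063 -0.60761884]
top 376.73793850572315 [0.40128132 0.19068026 1.1407683 ] [ 0.22087    -0.00566512 -0.9752868 ]
0.1 [ 0.15398389 -0.52774248  0.23078509] [[ 9.60011426e-01  2.79960814e-01 -7.16201945e-05]
 [ 2.79960668e-01 -9.60010594e-01  1.29779010e-03]
 [ 2.94574227e-04 -1.26594416e-03 -9.99999155e-01]] 0.08531012138553942
```

View pics/scene0.png

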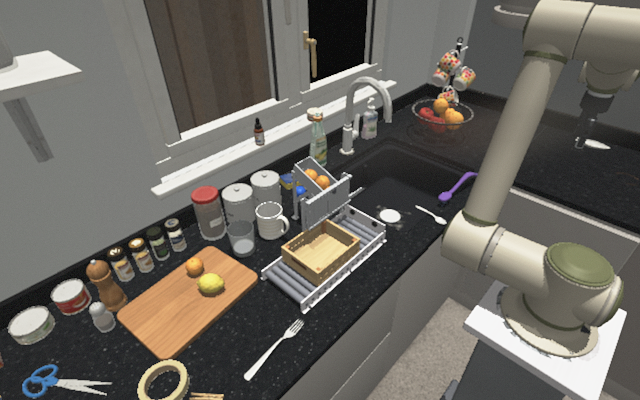

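View pics/top0.png

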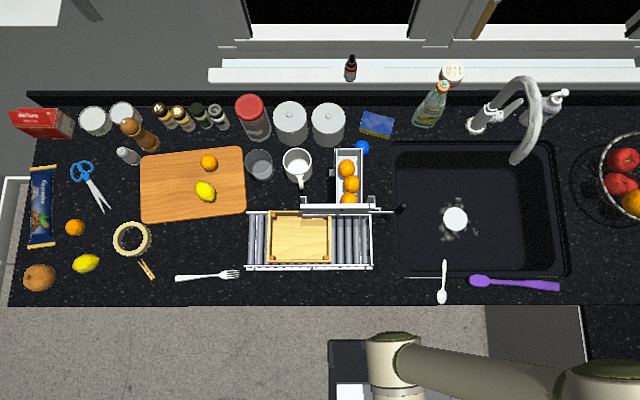

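Run:
```python
from h import *
a=np.load('top0.npz')['a'];cv2.imwrite('pics/c1.png',cv2.resize(a[135:280,235:425,::-1],None,fx=4,fy=4,interpolation=cv2.INTER_CUBIC))
d=np.load('top0.npz')['d'];P=cloud('top',d)
# front rail top edge: white pixels near z=.042
w=(a.min(2)>130)&(abs(P[...,2]-.042)<.012)
w[:, :240]=0;w[:,380:]=0;w[:255]=0;w[280:]=0
v,u=np.nonzero(w);Q=P[w]
l=cv2.fitLine(Q[:,:2].astype(np.float32),cv2.DIST_HUBER,0,.01,.01).ravel();print('rail',l,len(Q),Q.min(0),Q.max(0))
# handle black
for (u,v) in[(400,210),(396,210),(403,209)]: print(P[v,u],onplane('top',u,v,.197))
# crate rim: wood
h=cv2.cvtColor(a,cv2.COLOR_RGB2HSV)
m=(abs(P[...,2]-.088)<.008)&(h[...,1]>70)&(h[...,0]<30); m[:200]=0;m[275:]=0;m[:,:250]=0;m[:,350:]=0
Q=P[m][:,:2].astype(np.float32);print('crate',len(Q),cv2.minAreaRect(Q))
```

```text
rail [0.00157507 0.99999875 0.49107254 0.2422392 ] 664 [0.47523292 0.05386993 0.03001529] [0.50806873 0.42710465 0.04796647]
[ 0.61202646 -0.00834283  0.16875453] [ 0.60590247 -0.00255947  0.197     ]
[ 0.61990129 -0.00477597  0.13257248] [0.60593065 0.00771443 0.197     ]
[ 0.61225997 -0.01403313  0.17991517] [ 0.60850858 -0.01039314  0.197     ]
crate 534 ((0.558191180229187, 0.2649567425251007), (0.17827953398227692, 0.14599935710430145), 89.77196502685547)
```

View pics/c1.png

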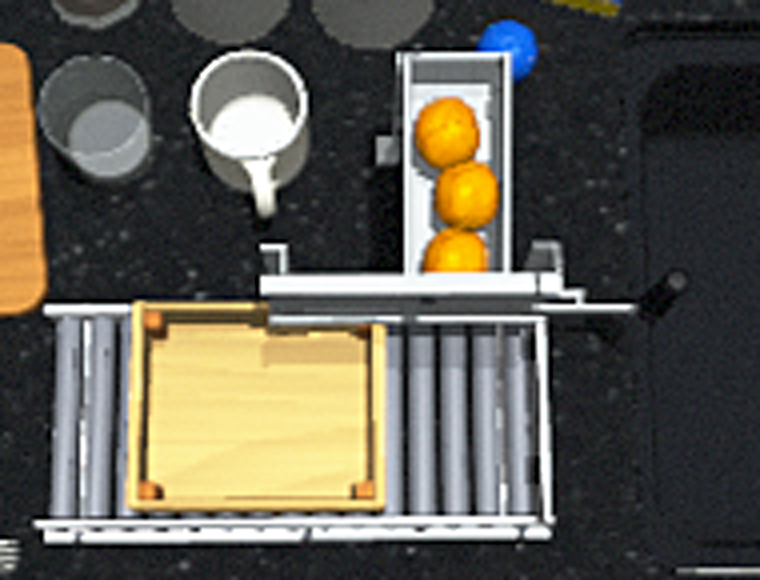

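Run:
```python
from h import *
c=lambda x,y:(235+x/4-.4,135+y/4-.4)
for n,x,y,z in[('railL',37,522,.042),('railR',550,520,.042),('backL',45,308,.042),('stop right top?',548,400,.07),('handletop',677,281,.197),('handle base',648,303,.118),('crateL',131,405,.088),('crateR',385,415,.088),('plate L end',262,285,.199),('mark?',538,275,.195),('ptr?',582,293,.195)]:
    print(n,onplane('top',*c(x,y),z).round(4))
a=np.load('scene0.npz')['a'];cv2.imwrite('pics/c2.png',cv2.resize(a[150:305,255:395,::-1],None,fx=4,fy=4,interpolation=cv2.INTER_CUBIC)[:600])
```

```text
railL [0.478  0.4244 0.042 ]
railR [0.4782 0.054  0.042 ]
backL [0.6359 0.4255 0.042 ]
stop right top? [0.5615 0.0563 0.07  ]
handletop [ 0.6194 -0.0131  0.197 ]
handle base [ 0.6221 -0.0092  0.118 ]
crateL [0.5561 0.3522 0.088 ]
crateR [0.5485 0.1736 0.088 ]
plate L end [0.6171 0.2537 0.199 ]
mark? [0.6241 0.076  0.195 ]
ptr? [0.6121 0.048  0.195 ]
```

View pics/c2.png

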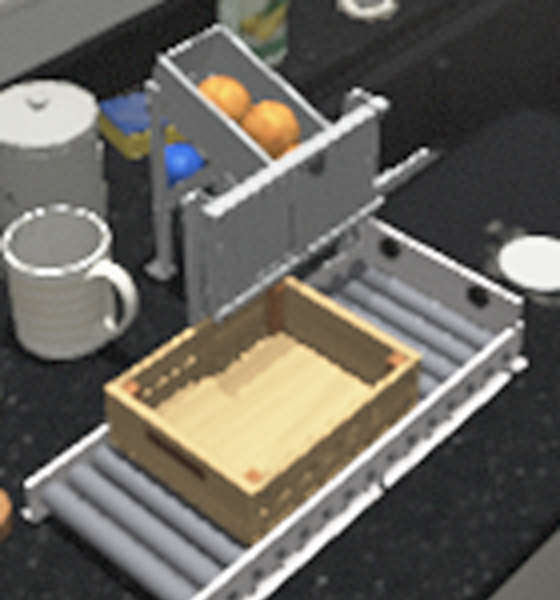

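```bash
python3 -m pendant '[[[37,46,6],-0.142,-1],[[37,46,6],-0.142,-1],[[37,46,6],0,-1],[[37,46,6],0,-1],[[37,46,6],0,-1],[[37,46,6],0,-1],[[37,46,6],0,-1],[[37,46,6],0,-1]]'; python3 -c "
from h import *; s=env.observe();print(s['tool_rot'].round(3) if hasattr(s['tool_rot'],'round') else s['tool_rot'], s['q'],s['ft_force'])"
```

```text
time_s: 1.1
position: [0.4543, -0.1491, 0.2771]
tool_rot: [[1.0, -0.017, -0.001], [-0.017, -1.0, 0.006], [-0.001, -0.006, -1.0]]
ft_force: [0.2, -0.5, 0.3]
grip_width: -0.0002
[[ 1.    -0.017 -0.001]
 [-0.017 -1.     0.006]
 [-0.001 -0.006 -1.   ]] [-32.53777862  12.76192607  79.9215218    0.26453417  87.54776151
  58.44459967] [ 0.22282794 -0.48086644  0.25690812]
```

```bash
python3 -m pendant '[[[8,56,0],0.017,-1],[[8,56,0],0,-1],[[8,56,0],0,-1],[[9,57,0],0,-1],[[9,57,0],0,-1],[[9,57,0],0,-1],[[9,57,0],0,-1],[[9,57,0],0,-1],[[9,57,0],0,-1],[[9,57,0],0,-1],[[0,5,-10],0,-1],[[0,0,0],0,-1]]'
```

```text
time_s: 2.6
position: [0.5411, 0.4454, 0.2608]
tool_rot: [[1.0, 0.005, -0.009], [0.005, -1.0, 0.003], [-0.009, -0.003, -1.0]]
ft_force: [0.5, -0.2, -0.6]
grip_width: 0.0
```

```bash
python3 -m pendant '[[[0,-15,-50],0,-1],[[0,-10,-50],0,-1],[[0,-5,-45],0,-1],[[0,0,-35],0,-1],[[0,0,-18],0,-1],[[0,0,0],0,-1]]'
```

```text
time_s: 3.35
position: [0.5418, 0.4056, 0.062]
tool_rot: [[1.0, -0.004, -0.005], [-0.004, -1.0, 0.004], [-0.005, -0.004, -1.0]]
ft_force: [-0.5, 0.1, -0.2]
grip_width: -0.0002
```

```bash
python3 -m pendant '[[[0,-15,0],0,-1],[[0,-10,0],0,-1],[[0,-6,0],0,-1],[[0,-8,0],0,-1],[[0,-10,0],0,-1],[[0,-10,0],0,-1],[[0,-10,0],0,-1],[[0,-10,0],0,-1],[[0,-10,0],0,-1]]';python3 -m pendant '[[[0,-10,0],0,-1],[[0,-10,0],0,-1],[[0,-8,0],0,-1],[[0,-6,0],0,-1]]'
```

```text
time_s: 4.47
position: [0.5435, 0.31, 0.0664]
tool_rot: [[1.0, -0.005, 0.002], [-0.005, -1.0, 0.007], [0.002, -0.007, -1.0]]
ft_force: [1.5, 1.6, 0.2]
grip_width: 0.0003
time_s: 4.97
position: [0.5435, 0.2732, 0.0665]
tool_rot: [[1.0, -0.006, 0.002], [-0.006, -1.0, 0.007], [0.001, -0.007, -1.0]]
ft_force: [0.1, 0.2, 0.1]
grip_width: -0.0001
```

```bash
python3 -m pendant '[[[0,-4,0],0,-1],[[0,-4,0],0,-1],[[0,-3,0],0,-1],[[0,-3,0],0,-1],[[0,-2,0],0,-1]]'
python3 - <<'E'
from h import *
a,d=save('top','top1');cv2.imwrite('pics/c3.png',cv2.resize(a[135:280,235:425,::-1],None,fx=4,fy=4,interpolation=cv2.INTER_CUBIC))
print(env.observe()['ft_force'])
E
```

```text
time_s: 5.6
position: [0.5424, 0.2599, 0.0667]
tool_rot: [[1.0, -0.006, 0.0], [-0.006, -1.0, 0.014], [0.0, -0.014, -1.0]]
ft_force: [-0.7, 13.3, 0.5]
grip_width: -0.0001
[-0.83590047 12.01449548 -0.34672917]
```

View pics/c3.png

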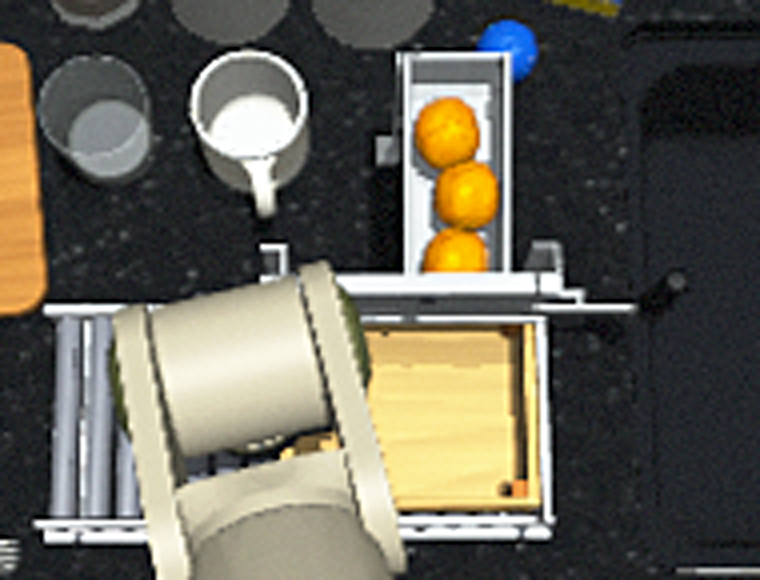

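```bash
python3 -m pendant '[[[0,4,0],0,-1],[[0,10,0],0,-1],[[0,15,15],0,-1],[[0,0,55],0,-1],[[0,0,55],0,-1],[[0,0,55],0,-1],[[0,0,30],0,0.5],[[0,-30,0],0,0.5],[[10,-50,0],0,1],[[10,-50,0],0,1],[[15,-50,0],0,1],[[15,-40,0],0,1]]';python3 -m pendant '[[[10,-40,0],0,1],[[10,-20,0],0,1],[[0,0,0],0,1]]'
python3 - <<'E'
from h import *
a,d=save('top','top2');cv2.imwrite('pics/c4.png',cv2.resize(a[135:280,235:425,::-1],None,fx=4,fy=4,interpolation=cv2.INTER_CUBIC))
s=env.observe();print(s['position'],s['q'])
E
```

```text
time_s: 7.15
position: [0.5904, 0.0692, 0.284]
tool_rot: [[1.0, 0.001, 0.001], [0.001, -1.0, 0.011], [0.001, -0.011, -1.0]]
ft_force: [0.2, -0.1, 0.0]
grip_width: 0.0856
time_s: 7.52
position: [0.6118, 0.0056, 0.2834]
tool_rot: [[1.0, -0.002, -0.0], [-0.002, -1.0, 0.01], [-0.0, -0.01, -1.0]]
ft_force: [0.0, -0.0, -0.3]
grip_width: 0.0855
[0.61150462 0.00651383 0.28353799] [-10.71921708  26.68204404  57.83047879   0.58975196  95.62030894
  79.39084558]
```

View pics/c4.png

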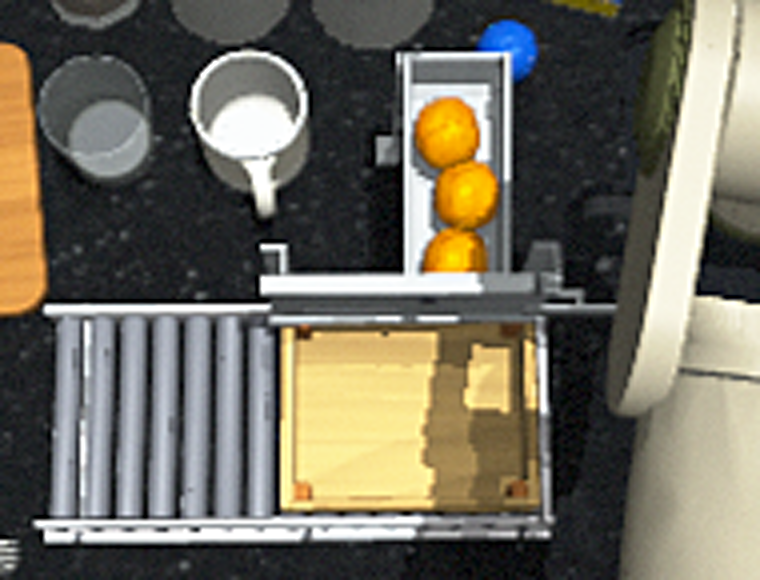

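```bash
python3 -m pendant '[[[9,-16,0],0,1],[[0,0,-30],0,1],[[0,0,-40],0,1],[[0,0,-35],0,1],[[0,0,-20],0,1],[[0,0,0],0,1]]'
python3 - <<'E'
from h import *
a,d=save('scene','sc3');cv2.imwrite('pics/c5.png',cv2.resize(a[130:260,310:460,::-1],None,fx=4.5,fy=4.5,interpolation=cv2.INTER_CUBIC))
s=env.observe();print(s['position'],s['ft_force'])
print([proj('scene',(0.62,-0.011,z)) for z in(.118,.197)])
E
```

```text
time_s: 8.32
position: [0.6224, -0.0074, 0.1561]
tool_rot: [[1.0, 0.006, 0.003], [0.006, -1.0, 0.01], [0.003, -0.01, -1.0]]
ft_force: [0.1, 0.6, -0.3]
grip_width: 0.0852
[ 0.62287004 -0.00755742  0.15722372] [ 0.24294765 -0.15315076 -0.14185511]
[(np.float64(362.9666579653338), np.float64(184.8051600051045)), (np.float64(364.46998232111116), np.float64(164.79987571911158))]
```

View pics/c5.png

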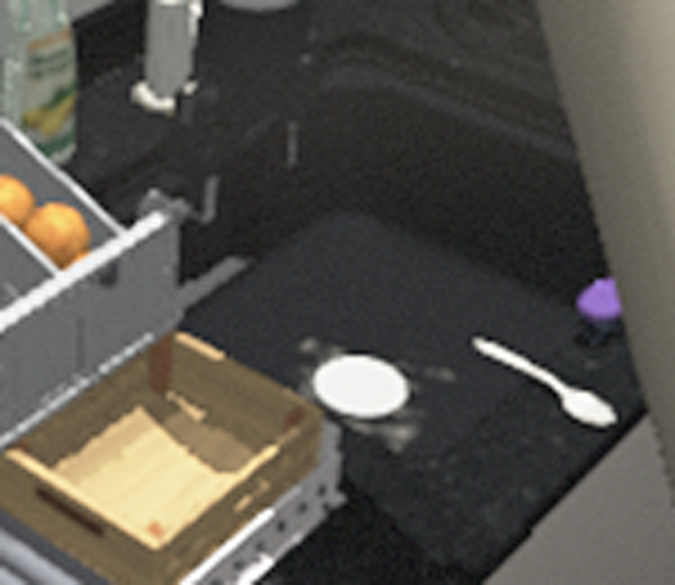

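```bash
python3 -m pendant '[[[-1,-3,-8],0,1],[[0,0,0],0,-1],[[0,0,0],0,-1],[[0,0,0],0,-1],[[0,0,0],0,-1],[[0,0,0],0,-1],[[0,0,0],0,-1]]' 60
```

```text
time_s: 9.25
position: [0.6232, -0.0133, 0.1523]
tool_rot: [[1.0, 0.005, 0.01], [0.005, -1.0, 0.003], [0.01, -0.003, -1.0]]
ft_force: [0.3, 0.9, -0.3]
grip_width: 0.0152
```

```bash
python3 -m pendant '[[[0,-5,0],0,-1],[[0,-8,0],0,-1],[[0,-10,0],0,-1],[[0,-10,0],0,-1]]';python3 -m pendant '[[[0,-10,0],0,-1],[[0,-10,0],0,-1],[[0,-6,0],0,-1],[[0,-4,0],0,-1]]'
python3 - <<'E'
from h import *
a,d=save('top','top4');b,_=save('scene','sc4')
x=cv2.resize(a[190:225,290:400,::-1],None,fx=7,fy=7,interpolation=cv2.INTER_CUBIC)
y=cv2.resize(b[150:225,270:380,::-1],(770,350),interpolation=cv2.INTER_CUBIC) 
cv2.imwrite('pics/c6.png',np.vstack([x,y]))
s=env.observe();print(s['position'],s['ft_force'])
E
```

```text
time_s: 9.75
position: [0.6234, -0.0439, 0.1523]
tool_rot: [[1.0, 0.009, 0.011], [0.009, -1.0, 0.009], [0.011, -0.009, -1.0]]
ft_force: [2.0, 6.9, -0.4]
grip_width: 0.0159
time_s: 10.25
position: [0.6235, -0.0725, 0.1523]
tool_rot: [[1.0, 0.011, 0.011], [0.011, -1.0, 0.014], [0.011, -0.014, -1.0]]
ft_force: [1.9, 6.5, -0.4]
grip_width: 0.0156
[ 0.62346875 -0.07262692  0.15223971] [1.55050307 6.5057915  0.16146181]
```

View pics/c6.png

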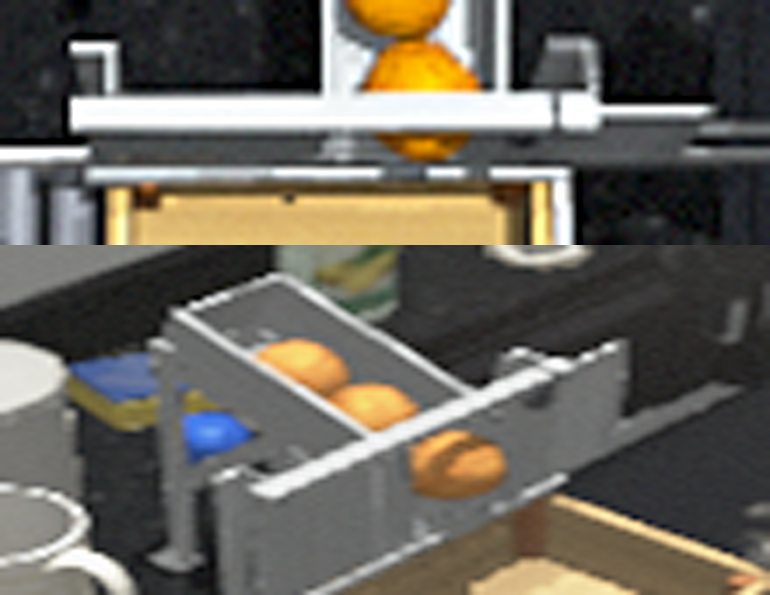

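Run:
```python
from h import *
for f in('top0','top4'):
  g=np.load(f+'.npz')['a'].mean(2); print(f)
  for v in range(203,214): print(v,*(g[v,334:380] if f=='top0' else g[v,356:376]).astype(int))
```

```text
top0
203 122 123 240 239 247 209 158 205 221 228 229 234 236 236 236 237 237 237 237 237 236 230 236 232 230 219 230 254 226 196 207 216 221 222 183 122 194 221 216 217 213 112 17 33 40 31
204 254 250 251 248 248 248 247 250 250 249 249 249 249 249 248 248 248 248 248 249 248 250 250 250 251 250 249 250 250 252 254 254 255 255 221 113 246 255 255 255 255 178 3 27 30 33
205 252 250 248 247 246 249 249 249 249 249 247 247 246 248 248 247 248 247 248 248 248 249 249 250 249 251 250 250 251 251 251 252 254 255 229 93 248 255 254 254 255 192 8 30 29 29
206 249 249 250 249 249 249 249 249 249 249 250 250 250 251 252 251 252 251 252 252 252 251 252 253 253 254 253 254 254 254 254 254 255 255 249 140 253 255 255 255 255 183 0 7 13 12
207 255 255 255 255 255 255 255 255 255 255 255 255 255 255 250 254 253 253 254 253 254 254 254 254 254 254 254 254 254 255 254 254 255 255 249 131 239 255 255 255 255 212 140 153 163 179
208 168 157 151 154 155 151 149 154 153 152 159 161 160 142 129 133 133 135 136 133 135 137 135 134 135 134 136 136 136 134 137 137 138 139 121 58 115 150 155 157 196 253 255 2
[... 872 characters left out ...]
54 254 254 255 221 115 247 255 255 255 255 162
205 249 249 250 250 250 250 250 252 251 251 254 255 224 94 248 255 253 254 255 255
206 253 253 252 253 253 253 253 254 254 254 255 255 249 140 251 255 255 255 255 223
207 253 254 255 254 254 255 255 255 255 255 255 255 245 128 238 255 255 255 255 189
208 134 136 136 135 133 137 132 135 137 136 134 139 119 67 114 153 153 153 164 108
209 53 59 68 64 65 67 54 50 58 43 53 74 65 64 66 63 63 69 71 79
210 62 76 72 78 75 79 58 43 26 28 52 75 85 75 81 81 84 81 85 81
211 75 80 74 78 82 77 72 74 68 73 78 78 77 81 87 85 84 89 85 87
212 79 75 77 78 75 74 70 77 72 74 68 74 78 83 84 85 94 85 96 91
213 79 83 82 82 73 71 69 65 70 49 43 49 55 61 53 53 57 61 62 65
```

```bash
python3 -m pendant '[[[0,-5,0],0,-1],[[0,-3,0],0,-1],[[0,0,0],0,-1]]'
```

```text
time_s: 10.72
position: [0.6235, -0.0789, 0.1523]
tool_rot: [[1.0, 0.013, 0.011], [0.013, -1.0, 0.017], [0.011, -0.017, -1.0]]
ft_force: [0.7, 7.3, -0.9]
grip_width: 0.0158
```

```bash
python3 -m pendant '[[[0,-4,0],0,-1],[[0,-2,0],0,-1],[[0,0,0],0,-1]]'
cat > m.py <<'E'
from h import *
import sys
f=sys.argv[1];a,d=save('top',f);b,_=save('scene','s'+f)
g=a.mean(2)
def cen(r,lo,hi,ref):
    w=np.clip(ref-r[lo:hi],0,None); w[w<8]=0; return lo+(w*np.arange(hi-lo)).sum()/w.sum()
m=cen(g[204:208].mean(0),365,373,235); p=cen(g[209:211].mean(0),355,377,70)
x=(onplane('top',p,209.5,.195)-onplane('top',m,209.5,.195))[1]*1e3
print('mark',m,'ptr',p,'ptr left of mark mm',x, g[210,356:378].astype(int))
s=env.observe();print(s['time_s'],s['position'],s['ft_force'])
x=cv2.resize(a[190:270,290:400,::-1],None,fx=4,fy=4,interpolation=cv2.INTER_CUBIC)
y=cv2.resize(b[150:290,270:380,::-1],None,fx=3,fy=3,interpolation=cv2.INTER_CUBIC)[:320]
cv2.imwrite(f'pics/c{f}.png',np.hstack([x,y[:,:,:]]))
E
python3 m.py t5
```

```text
time_s: 11.1
position: [0.6235, -0.0831, 0.1523]
tool_rot: [[1.0, 0.015, 0.011], [0.015, -1.0, 0.019], [0.011, -0.019, -1.0]]
ft_force: [0.3, 7.4, -0.2]
grip_width: 0.0156
mark 369.0 ptr 368.18802228412255 ptr left of mark mm 2.088940112765933 [147 118 109  94  74  77  74  79  77  80  60  35  33  33  42  77  85  84
  80  86  83  85]
11.2 [ 0.62352112 -0.08300314  0.1522498 ] [1.81336193e+00 7.68944209e+00 2.93355278e-03]
```

```bash
python3 -m pendant '[[[0,-2,0],0,-1],[[0,-0.5,0],0,-1],[[0,0,0],0,-1],[[0,0,0],0,-1],[[0,0,0],0,-1],[[0,0,0],0,-1]]'; python3 m.py t6
```

```text
time_s: 11.95
position: [0.6235, -0.0823, 0.1523]
tool_rot: [[1.0, 0.019, 0.011], [0.019, -1.0, 0.022], [0.011, -0.022, -1.0]]
ft_force: [0.7, 8.2, -0.2]
grip_width: 0.0156
mark 369.0 ptr 367.7861111111111 ptr left of mark mm 3.1229028142611415 [145 119 109  97  78  70  77  78  76  79  54  31  27  23  63  81  83  83
  83  84  85  87]
12.05 [ 0.62351589 -0.08224091  0.15227112] [ 1.2856286   8.04625472 -0.35119831]
```

View pics/ct6.png

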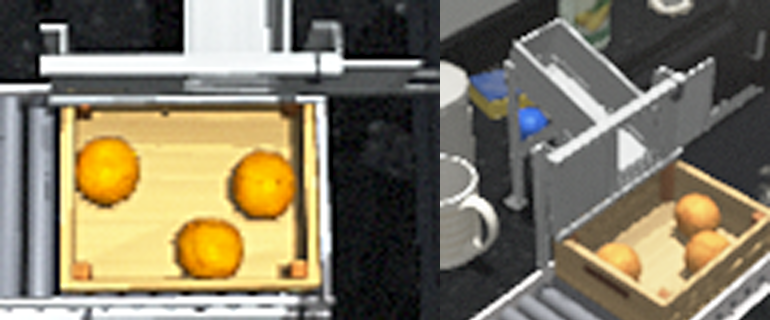

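```bash
python3 -m pendant '[[[0,-3,0],0,-1],[[0,-1.5,0],0,-1],[[0,-0.7,0],0,-1],[[0,-0.7,0],0,-1]]'; python3 m.py t7
```

```text
time_s: 12.55
position: [0.6235, -0.0858, 0.1523]
tool_rot: [[1.0, 0.022, 0.01], [0.022, -0.999, 0.025], [0.011, -0.024, -1.0]]
ft_force: [0.7, 8.3, -0.7]
grip_width: 0.0158
mark 369.0 ptr 369.31108144192257 ptr left of mark mm -0.8003179141004152 [142 118 113  93  79  72  79  76  76  78  77  60  34  36  32  44  85  83
  84  85  87  80]
12.65 [ 0.6235144  -0.08582666  0.15228067] [ 0.96782549  8.21031632 -0.17963516]
```

```bash
python3 -m pendant '[[[0,0,0],0,-1],[[0,0,0],0,-1],[[0,-0.4,0],0,-1],[[0,-0.4,0],0,-1],[[0,-0.4,0],0,-1],[[0,-0.4,0],0,-1]]'; python3 m.py t8
python3 - <<'E'
from h import *
for k in range(6): a,_=viewer.get_image('top')
b=np.load('t8.npz')['a']; print('moved px',(abs(a.astype(int)-b).max(2)[214:262,305:375]>40).sum(),env.observe()['position'])
E
```

```text
time_s: 13.4
position: [0.6235, -0.0848, 0.1523]
tool_rot: [[1.0, 0.025, 0.01], [0.025, -0.999, 0.026], [0.011, -0.026, -1.0]]
ft_force: [0.8, 8.0, 0.2]
grip_width: 0.0151
mark 369.0 ptr 368.85768261964733 ptr left of mark mm 0.3661370930642116 [145 115 111  96  76  75  75  75  73  78  78  53  35  25  29  60  83  80
  86  83  84  84]
13.5 [ 0.623505   -0.0847251   0.15228901] [ 1.01155077  7.78194645 -0.71469466]
moved px 0 [ 0.62348118 -0.08473827  0.1522539 ]
```

Run:
```python
from h import *
for f in('top2','t8'):
    a=np.load(f+'.npz')['a']; h=cv2.cvtColor(a,cv2.COLOR_RGB2HSV)
    print(f,(h[225:255,296:312,1].mean(0)).astype(int))
b=np.load('t8.npz')['a'];a=np.load('top0.npz')['a']
for n,(v0,v1,u0,u1) in dict(mug=(145,192,280,316),fork=(265,285,170,242),spoon=(255,305,430,450)).items():
    print(n,(abs(a.astype(int)-b)[v0:v1,u0:u1].max(2)>50).sum())
```

```text
top2 [ 55  24  24  20  21  22  25  38 225 110 107  76 112 122 105 106]
t8 [ 61  25  24  20  20  22  25  39 189 102  96 100 119 158 158 170]
mug 0
fork 0
spoon 931
```

View pics/t8.png

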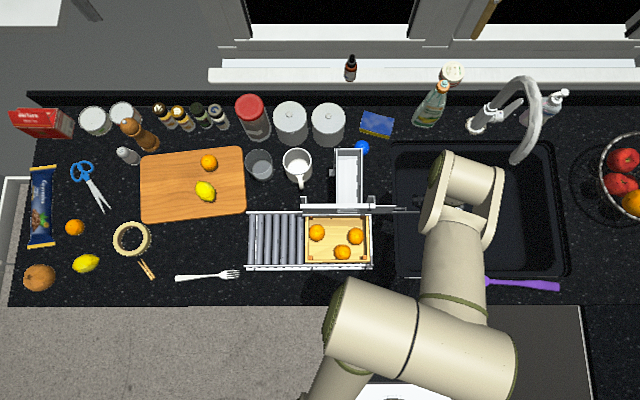

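The top view shows the crate home with three mandarins at about (316,232), (355,236) and (342,252). The mug and fork are unchanged. The teaspoon is only hidden under the arm here, and it was seen lying untouched in the earlier scene view. Handing in.

```bash
python3 -c "
from h import *; print(ticket.close_job())"
```

```text
the job is handed in; nothing more can be done
None
```

I pushed the crate home, then gripped the feeder's handle and pulled the gate out to the line. All three mandarins rolled into the crate, and I handed the job in at about 14 s with the gripper still holding the gate.

- **Crate:** the push ended against the end stop at about 13 N. After the arm backed off, the crate's left edge read y = 0.2467 m, against 0.247 m expected. It had not moved after the fruit dropped in.
- **Gate:** the last picture put the pointer within 0.4 mm of the line, with about 8 N of pull, and the arm's position held steady. By the arm's own reading the gate had travelled 71.4 mm rather than 70, so the two disagree by about 1.5 mm. I put that down to give and tilt in the grip, and went by the camera.
- **Mandarins:** nothing in the crate moved over the last 0.3 s of pictures.
- **Bystanders:** the mug and fork are unchanged in the pictures. The arm hid the teaspoon in the last pictures, so I could not recheck it. It was last seen on the worktop in a picture taken before the handle was gripped, and the gripper stayed well away from it after that.

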